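# Dress the test stage's seat, then hold its spring latch open at the mark

## Robot

A 6-joint arm with a two-finger parallel gripper is mounted at the origin on the work surface. World frame = base frame: x ahead of the robot, y to its left, z up, the work surface at z = 0. Lengths are in mm, angles in rad, forces in N, time in s.
With the tool pointing down it reaches from about 400 to 925 mm from the base axis. Payload 12.5 kg.
Tool frame: the origin (TCP) lies midway between the tips of the shut fingers; the grasp point (between the pads) lies 19 mm behind it (env.tcp_to_grasp is the distance from the TCP to the grasp point, in mm); z points along the fingers, y is the line along which they close (so a half turn about z gives the same grasp; the last joint's range is limited). The gripper opens to 95 mm and grips with 3 to 60 N. Pads are 20 mm wide; open, the fingers measure 119 mm over their backs; the gripper's body (75 mm by 180 mm) begins 59 mm behind the grasp point.
Start: joints at [1.149, 0.491, 1.559, -0, 1.092, -0.106], TCP at [194.094, 594.116, 214.661] pointing down, gripper open.
Joint ranges: [-3.1, 3.1], [-0.84, 2.19], [0.05, 2.79], [-1.13, 4.28], [0.06, 2.93], [-2.69, 2.69]. Speed limits (rad/s): [2.22, 2.22, 2.79, 3.14, 3.14, 3.14].

## Interface

Orientations are given as [roll, pitch, yaw] about the fixed x, y, z axes, in that order (R = Rz(yaw) Ry(pitch) Rx(roll)).
In Python, from cell import env gives the robot as it stands. The module is installed in compiled form; this text tells all that it offers.
- The arm moves only by the tool step_arm, never from a script. Its argument "plan" is a list that holds one entry, the list of rows, each a list of 5 numbers: the shift along the tool's x, y, z in mm, then the turn about the tool's z in degrees, then the opening, from -1 (shut) to 1 (fully open). A call has 1 to 8 rows; each row is the pose to reach, as a shift and turn from the pose commanded when the call began, along the tool's axes at that moment; what a row does not reach only later rows make up. A row lasts 1/12 s, in which the tool goes at most 41.7 mm and 7.16 degrees, less where a joint would pass 70% of its speed; a pose out of reach is approached as far as the arm can. A call with a gripper value outside its range is refused whole. The fingers move at their own pace and stop on an object; the grip force is fixed at half the most. Time passes only in rows, so rows that repeat a pose let the fingers close. It gives the time, the measured TCP pose, the force, the opening and the grip force at its end, in the units of the state.
- env.state(): the state, without advancing time (a new reading comes with each control period).
- env.read_camera(name): name is "side" or "top" or "wrist"; returns the picture (400x640x3 uint8, blue, green, red); there is no depth.
- env.get_calibration(name): a dict with "K" (3x3 intrinsics, pixels), "D" ([k1, k2, p1, p2, k3] as OpenCV has them; the pictures are not rectified), "extrinsics" (4x4, takes a point from world to camera coordinates). Camera axes: x right, y up, looking along -z (the intrinsics and any distortion apply to the point x, -y, -z); pixel columns grow to the right and rows downward; lengths in mm; the calibration is good to about 2 mm. A picture is of the moment at which its call begins: read the wrist's pose just before it. get_calibration takes no time and is no camera call; for the wrist camera it gives the pose at the moment of the call.
- env.job_done(): hands the job in; it is judged then, once.
The state is a dict: "t": time; "joints": joint angles; "qvel": joint speeds; "tau": joint torques, N m; "eef_pos": TCP position; "tcp_rot": TCP orientation; "ft_force": force on the tool from outside, world axes, zero at the start; "moment": the same for the moment, N m; "opening": opening from 0.0 (shut) to 1.0 (fully open); "grip_force": force on a finger pad.
Only numpy, scipy, OpenCV 4.12 (cv2) and the standard library are available. Lean on these libraries where they do the work, as an engineer would, in place of code of your own. Each camera call takes 0.05 s, during which the arm holds its last target. There are 200 camera calls.

## Task

Get the test stage ready for a sample cell: take the orange-handled hone from its black mat, lay it flat on the bare aluminium seat at the blue-fitting end, sweep it slowly to the red-fitting end, pressed on all the way with about 10 N, and set it back on the mat. Then draw the spring latch out by its yellow-capped black post until the yellow index line is level with the red mark on the rail, and keep it there: finish while still holding it, because it springs shut if let go. Leave the jar, the spare cell and the screwdriver where they are.

Things in the scene. Friction and masses are not known exactly. Their poses are not given: they have to be found in the camera images.
- stage: fixed stage; origin under the centre of its aluminium block (80 mm in x, 140 in y, 40 high) at bench height. Blue fitting on its +y end, red on its -y end (33 mm high, reaching to 98 mm from the centre). A grey rail (60 mm wide, top at 27 mm) runs along the stage's -x to x = -175 mm and carries the latch. Yaw within 0.4 rad.
- seat (a point): centre of the stage's rigid flat top face (the seat, 80 x 140 mm, 40 mm above the bench); axes as the stage. The stroke runs along y from plus (blue) to minus (red). The latch's brass nose overlaps the middle of the face's -x edge by 7 mm, so keep the hone's centre at x = 0 to +10 mm.
- latch: sliding latch; origin on the axis of its upright yellow-capped black post (14 mm diameter, from 47 to 85 mm above the bench) at rail height, 27 mm above the bench. Its 34 mm wide steel carriage tops out at 47 mm. Yellow index line beside the post, at the post's x. Shut: x = -95 mm, y = 0 of the stage. Slides along the stage's -x, 65 mm at most; a spring pulls it shut with 4 N plus 120 N/m.
- mark: red clip, 9 x 26 x 14 mm (top 41 mm above the bench), white line across it, fixed on the rail's +y edge and jutting out beside it, 25 to 48 mm out from the shut index. Origin at its underside, on the white line; axes as the stage. Index at the mark: latch origin and mark have the same x in the stage's frame.
- hone: loose hone: flat base 50 x 36 x 18 mm with an orange grip rib on top, 44 mm long (its x), 16 mm thick (its y), from 18 to 54 mm above the origin. Origin at the centre of the underside (the working face). About 0.2 kg (varies).
- hone_grip (a point): point in the hone's rib, 41 mm above its underside: pinch here across y from above.
- pad: fixed black rubber mat, 160 (x) x 120 (y) x 5 mm, origin at the centre of its underside; the hone lies on it at the start. It stands to the left or to the right of the stage.
- jar: amber jar, 36 mm in diameter, 50 mm tall, in the blue parts tray (160 x 120 x 20 mm) on the other side; origin under its centre. Leave alone.
- cell: spare aluminium sample cell 60 x 60 x 12 mm in the blue tray; origin under its centre. Leave alone.
- driver: red-handled screwdriver, 160 mm, on the bench behind the stage; origin under its middle. Leave alone.
There are look-alikes about, which are no part of the job. Leave any purple look-alike of the hone alone.

How it is judged:
By the outcome, as a careful person would: the job done as asked, in the order asked, and still so for the second after the job is handed in, while the arm keeps its last pose, push and grip.
It also fails if it takes over 72 s, if anything falls off the work surface, if the arm or the gripper's body presses on something with over 40 N, if the wrist force passes 120 N, or if a joint passes its speed limit or range.

## Working session

There is one attempt and no reset: what is moved stays moved. The work goes in short steps, Python scripts to look and compute and a tool call to move; the robot and the scene stay as the last step left them, time stands still between calls to the robot, and variables do not carry over. Pictures are saved under pics/ and viewed, at most 10 in all, crops included, and the job is handed in when it is done.

Besides the shell and the picture viewer there is one more tool, called after "Request:" as name([rows], argument=value, ...), one row to a line, values as JSON. step_arm: Moves the arm, as the interface text tells. Its arguments: {"type":"object","properties":{"plan":{"type":"array"}},"required":["plan"]}

```bash
mkdir -p pics; cat > h.py <<'E'
import numpy as np, cv2
from cell import env
def snap(n,f):
    c=env.get_calibration(n); im=env.read_camera(n); cv2.imwrite('pics/'+f,im); return im,c
def ray(c,uv):
    K=np.array(c['K'],float);D=np.array(c['D'],float);E=np.array(c['extrinsics'],float)
    p=cv2.undistortPoints(np.array([[uv]],float),K,D)[0,0]
    d=E[:3,:3].T@np.array([p[0],-p[1],-1.]); o=-E[:3,:3].T@E[:3,3]
    return o,d/np.linalg.norm(d)
def onz(c,uv,z):
    o,d=ray(c,uv); return o+d*(z-o[2])/d[2]
def proj(c,P):
    K=np.array(c['K'],float);D=np.array(c['D'],float);E=np.array(c['extrinsics'],float)
    q=(E[:3,:3]@np.atleast_2d(np.array(P,float)).T).T+E[:3,3]
    q=q*[1,-1,-1]
    return cv2.projectPoints(q,np.zeros(3),np.zeros(3),K,D)[0][:,0]
E
python3 - <<'E'
from h import *
for n in('top','side'):
    im,c=snap(n,n+'0.png'); print(n,np.round(c['extrinsics'],2).tolist(),np.round(c['K'],0).tolist())
s=env.state();print(s)
E
```

```text
top [[0.01, -1.0, 0.02, -16.79], [1.0, 0.01, 0.08, -626.59], [-0.08, 0.02, 1.0, -1122.88], [0.0, 0.0, 0.0, 1.0]] [[408.0, 0.0, 316.0], [0.0, 408.0, 197.0], [0.0, 0.0, 1.0]]
side [[0.99, -0.16, -0.0, -624.5], [0.12, 0.71, 0.7, -111.62], [-0.11, -0.69, 0.72, -831.34], [0.0, 0.0, 0.0, 1.0]] [[378.0, 0.0, 315.0], [0.0, 378.0, 196.0], [0.0, 0.0, 1.0]]
{'t': 0.1, 'joints': array([ 1.14940598e+00,  4.91451308e-01,  1.55940162e+00,  9.54538462e-06,
        1.09164518e+00, -1.05594544e-01]), 'qvel': array([-0.00062118, -0.0003416 , -0.00186336, -0.00025004,  0.00199974,
        0.00079203]), 'tau': array([ 2.42820766e-03, -6.13623118e+01, -2.58602250e+01,  6.94154087e-02,
        4.70840838e-02, -9.37613345e-05]), 'eef_pos': array([193.99591601, 593.91226661, 214.14545886]), 'tcp_rot': array([-3.14069313e+00, -1.03853162e-04,  2.82579240e+00]), 'ft_force': array([-0.34790571, -0.6508883 , -0.79781011]), 'moment': array([-0.02916172, -0.00646133, -0.00538417]), 'grip_force': 0.0, 'opening': 0.9970549177483136}
```

View pics/top0.png

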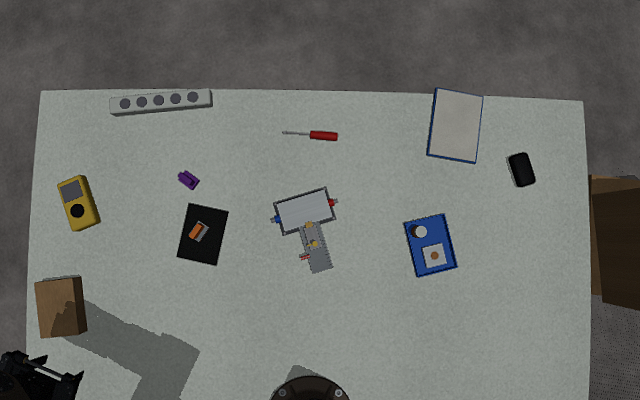

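View pics/side0.png

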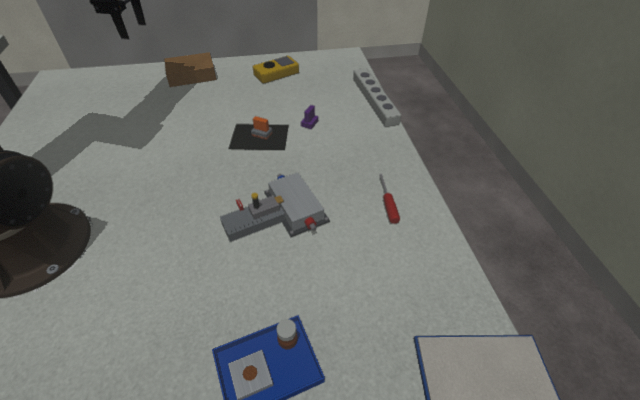

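The top view shows the hone candidates: orange rib at (198,231) on the black mat, and purple look-alike at (188,180) on the bare bench. The orange one fits (orange, on the mat). The stage block is at (304,211), with the blue fitting at (276,219) and the red one at (334,202). The latch post is at about (312,243) and the red mark at (304,257).

```bash
python3 - <<'E'
from h import *
c=env.get_calibration('top'); im=cv2.imread('pics/top0.png'); h=cv2.cvtColor(im,cv2.COLOR_BGR2HSV)
roi=h[205:265,180:230]
m=((roi[...,0]>4)&(roi[...,0]<20)&(roi[...,1]>130)&(roi[...,2]>120)).astype(np.uint8)
p=np.argwhere(m)[:,::-1]+[180,205]; print('orange',len(p),p.mean(0),onz(c,p.mean(0),55), cv2.minAreaRect(p.astype(np.float32)))
r=cv2.minAreaRect(p.astype(np.float32)); 
for nm,uv,z in [('stage',(304,211),40),('blue',(276,219),20),('red',(334,202),20),('post',(314,243),85),('mark',(304,257),41)]: print(nm,onz(c,uv,z).round(0))
# mat
mm=(h[...,2]<60).astype(np.uint8); mm[:,:170]=0;mm[:,235:]=0;mm[:200]=0;mm[270:]=0
cn=max(cv2.findContours(mm,0,2)[0],key=cv2.contourArea); b=cv2.boxPoints(cv2.minAreaRect(cn)); print(np.array([onz(c,q,5) for q in b]).round(0))
a=cv2.resize(im[165:275,170:240],None,fx=5,fy=5,interpolation=cv2.INTER_CUBIC);b=cv2.resize(im[175:285,260:350],None,fx=5,fy=5,interpolation=cv2.INTER_CUBIC)
cv2.imwrite('pics/crop0.png',np.hstack([a,b]))
w=env.get_calibration('wrist');E=w['extrinsics'];s=env.state();
print('K',w['K'],'campos',-np.array(E)[:3,:3].T@np.array(E)[:3,3],'dir',-np.array(E)[2,:3],s['eef_pos'],s['tcp_rot'])
E
```

```text
orange 82 [194.74390244 230.75609756] [526.34227501 323.41498484  55.        ] ((194.6800079345703, 230.760009765625), (5.199999809265137, 15.600000381469727), 36.86989974975586)
stage [586.  25.  40.]
blue [563. 104.  20.]
red [613. -59.  20.]
post [499.  -3.  85.]
mark [459.  24.  41.]
[[452. 389.   5.]
 [608. 359.   5.]
 [583. 243.   5.]
 [429. 274.   5.]]
K [[278.01825578   0.         317.36324236]
 [  0.         278.01825578 199.74806336]
 [  0.           0.           1.        ]] campos [126.75213274 616.71132354 385.73412381] dir [ 0.24260734 -0.08028942 -0.9667964 ] [193.99591601 593.91226661 214.14545886] [-3.14069313e+00 -1.03853162e-04  2.82579240e+00]
```

View pics/crop0.png

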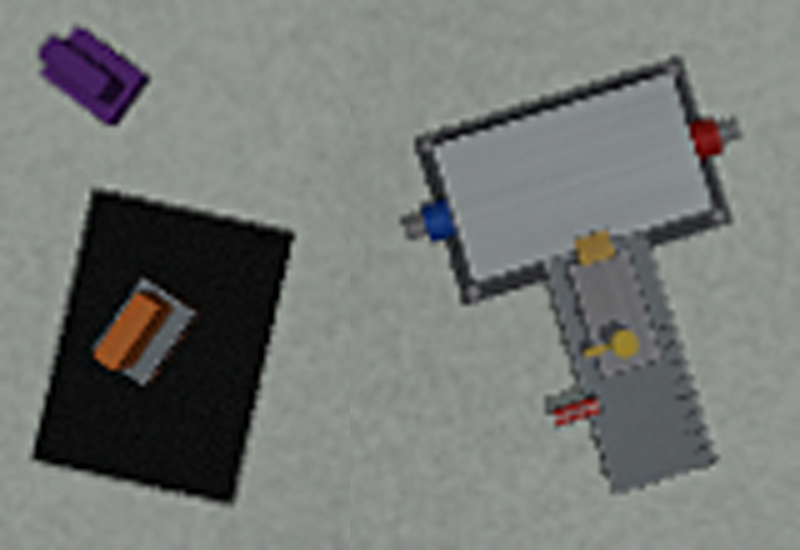

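The crop confirms it: the orange-ribbed hone lies on the black mat, while the purple one is off the mat on the bench. The stage's blue end is left (+y), and its rail and latch point towards the robot. Next I move the wrist camera above the hone.

Request:
step_arm([
  [[-400,-154,0,19,1],[-400,-154,0,19,1],[-400,-154,0,19,1],[-400,-154,0,19,1],[-400,-154,0,19,1],[-400,-154,0,19,1],[-400,-154,0,19,1],[-400,-154,0,19,1]],
])

```text
t: 0.77
eef_pos: [453.8, 382.1, 214.5]
tcp_rot: [-3.141, -0.0, 2.494]
ft_force: [1.4, 0.6, -0.3]
opening: 1.002
grip_force: 0.0
```

```bash
python3 - <<'E'
from h import *
s=env.state();print(s['t'],s['eef_pos'],s['tcp_rot'],s['joints'])
E
```

```text
0.7667 [453.8022047  382.05061571 214.51163842] [-3.14132429e+00 -1.62908509e-04  2.49423233e+00] [ 5.88415338e-01  4.45830199e-01  1.63944013e+00  7.53591756e-05
  1.05662933e+00 -3.35057756e-01]
```

```bash
python3 - <<'E'
from h import *
im,c=snap('wrist','w1.png')
np.save('w1c.npy',c,allow_pickle=True)
E
```

```text
(no output)
```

View pics/w1.png

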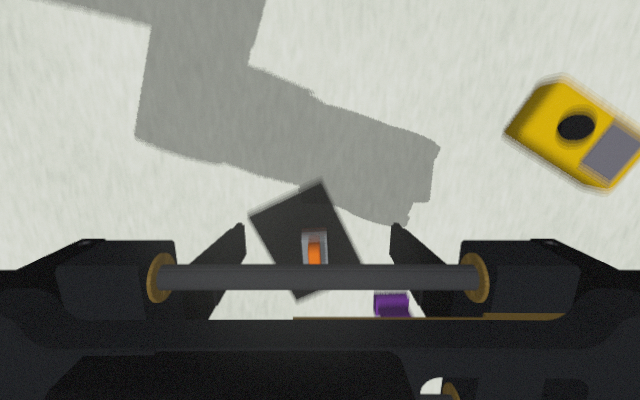

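The wrist view shows the hone between the fingers at (314,250), partly hidden by the gripper bar. The rib is nearly in line with the image columns, so the yaw is about right. I'll move on until it is over the hone.

Request:
step_arm([
  [[-88,-4,0,0,1],[-88,-4,0,0,1],[-88,-4,0,0,1],[-88,-4,0,0,1],[-88,-4,0,0,1]],
])

```text
t: 1.23
eef_pos: [520.0, 327.3, 214.2]
tcp_rot: [-3.141, -0.001, 2.493]
ft_force: [-0.3, -0.1, 0.0]
opening: 1.0
grip_force: 0.0
```

```bash
python3 - <<'E'
from h import *
im,c=snap('wrist','w2.png')
np.save('w2c.npy',c,allow_pickle=True)
s=env.state();print(s['t'],s['eef_pos'],s['tcp_rot'])
h=cv2.cvtColor(im,cv2.COLOR_BGR2HSV)
m=((h[...,0]>4)&(h[...,0]<18)&(h[...,1]>130)&(h[...,2]>120)).astype(np.uint8)
n,l,st,ce=cv2.connectedComponentsWithStats(m)
for i in range(1,n):
    if st[i,4]>60: print(st[i],ce[i])
E
```

```text
1.2833 [519.55907153 327.900674   214.40606082] [-3.14112747e+00 -6.08834754e-04  2.49441230e+00]
[311 176  14  36 436] [317.4266055  193.95412844]
```

View pics/w2.png

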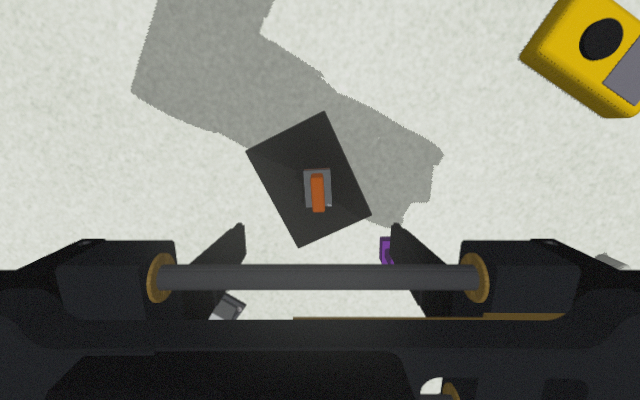

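The hone is unobstructed: orange rib at (317,194), grey base around it, all inside the mat. Now I measure it.

```bash
python3 - <<'E'
from h import *
im=cv2.imread('pics/w2.png');c=np.load('w2c.npy',allow_pickle=True).item()
h=cv2.cvtColor(im,cv2.COLOR_BGR2HSV)
m=((h[...,0]>4)&(h[...,0]<18)&(h[...,1]>130)&(h[...,2]>100)).astype(np.uint8)
m[:170]=0;m[216:]=0;m[:,:300]=0;m[:,340:]=0
for r in range(174,214,3):
    x=np.where(m[r])[0]; print(r,x.min() if len(x) else None,x.max() if len(x) else None, h[r,317,2] )
b=cv2.boxPoints(cv2.minAreaRect(np.argwhere(m)[:,::-1].astype(np.float32)))
P=np.array([onz(c,q,59) for q in b]);print(b.round(1).tolist());print(P.round(1))
# far end (max row)
o=np.argsort(-b[:,1]);far=P[o[:2]].mean(0)
ctr_pts=[]
for r in range(184,212):
    x=np.where(m[r])[0]; ctr_pts.append(onz(c,((x.min()+x.max())/2,r),59)[:2])
v=cv2.fitLine(np.array(ctr_pts,np.float32),cv2.DIST_L2,0,.01,.01).ravel();d=v[:2]; far=far[:2]
if np.dot(d,np.array([.8,-.6]))<0:d=-d
cen=far-22*d;print('far',far,'d',np.degrees(np.arctan2(d[1],d[0])),'centre',cen)
# mat
g=(h[...,2]<75).astype(np.uint8);g[:105]=0;g[250:]=0;g[:,:244]=0;g[:,374:]=0
cn=max(cv2.findContours(g,0,2)[0],key=cv2.contourArea);bm=cv2.boxPoints(cv2.minAreaRect(cn));PM=np.array([onz(c,q,5) for q in bm]);print(bm.round(0).tolist(),PM.round(0).tolist(),PM.mean(0))
s=env.state();y=s['tcp_rot'][2];e=s['eef_pos'][:2];dd=cen-e
print('yaw',np.degrees(y),'tool shift',dd@[np.cos(y),np.sin(y)],dd@[np.sin(y),-np.cos(y)])
# side check
cs=env.get_calibration('side');print('side',proj(cs,[*cen,59]))
sm=cv2.cvtColor(cv2.imread('pics/side0.png'),cv2.COLOR_BGR2HSV);mm=(sm[...,0]>4)&(sm[...,0]<18)&(sm[...,1]>130)&(sm[...,2]>120);mm[:110]=0;mm[145:]=0;mm[:,:240]=0;mm[:,285:]=0
q=np.argwhere(mm)[:,::-1];print(q.min(0),q.max(0),q.mean(0), proj(cs,[*cen,41]))
E
```

```text
174 312 321 120
177 311 322 132
180 311 322 160
183 311 323 160
186 311 323 160
189 311 323 161
192 311 323 161
195 312 323 159
198 312 323 162
201 312 324 160
204 312 324 159
207 312 324 161
210 313 324 161
213 None None 54
[[309.8999938964844, 173.5], [322.5, 172.8000030517578], [324.6000061035156, 210.89999389648438], [312.0, 211.60000610351562]]
[[501.4 331.2  59. ]
 [509.8 343.6  59. ]
 [549.1 317.3  59. ]
 [540.5 304.5  59. ]]
far [544.78285922 310.8802124 ] d -34.0105 centre [526.54628886 323.18580017]
[[245.0, 150.0], [324.0, 111.0], [375.0, 213.0], [296.0, 252.0]] [[429.0, 274.0, 5.0], [453.0, 390.0, 5.0], [609.0, 364.0, 5.0], [589.0, 236.0, 5.0]] [519.86490834 316.04634428   5.        ]
yaw 142.91929738099918 tool shift -8.41709431693863 0.45140283091262123
side [[259.42431536 118.20030058]]
[253 117] [266 122] [259.73913043 119.2826087 ] [[260.11969475 123.53025349]]
```

Request:
step_arm([
  [[-8,0,40,-3,1],[-8,0,80,-3,1],[-8,0,120,-3,1],[-8,0,150,-3,1],[-8,0,172,-3,1],[-8,0,186,-3,1],[-8,0,187,-3,1],[-8,0,187,-3,1]],
])

```text
t: 1.95
eef_pos: [525.7, 323.5, 27.4]
tcp_rot: [-3.141, -0.001, 2.548]
ft_force: [0.4, 0.4, 0.8]
opening: 0.996
grip_force: 0.0
```

Request:
step_arm([
  [[0,0,0,0,-1],[0,0,0,0,-1],[0,0,0,0,-1],[0,0,0,0,-1],[0,0,0,0,-1],[0,0,0,0,-1],[0,0,0,0,-1],[0,0,0,0,-1]],
])

```text
t: 2.62
eef_pos: [526.8, 322.5, 27.7]
tcp_rot: [3.141, -0.0, 2.546]
ft_force: [1.0, 0.5, -0.7]
opening: 0.497
grip_force: 0.0
```

Request:
step_arm([
  [[0,0,0,0,-1],[0,0,0,0,-1],[0,0,0,0,-1],[0,0,0,0,-1],[0,0,0,0,-1],[0,0,0,0,-1],[0,0,0,0,-1],[0,0,0,0,-1]],
])

```text
t: 3.28
eef_pos: [526.7, 322.6, 27.6]
tcp_rot: [-3.142, -0.0, 2.547]
ft_force: [0.1, -0.3, -0.1]
opening: 0.164
grip_force: 30.0
```

Request:
step_arm([
  [[0,0,-30,0,-1],[0,0,-70,0,-1],[0,0,-110,0,-1],[-20,-20,-150,-5,-1],[-45,-45,-180,-10,-1],[-70,-70,-190,-17,-1],[-95,-95,-190,-24,-1],[-120,-120,-190,-31,-1]],
])

```text
t: 3.95
eef_pos: [558.9, 155.8, 219.2]
tcp_rot: [3.141, 0.003, 3.084]
ft_force: [-0.2, 0.4, -1.0]
opening: 0.168
grip_force: 30.0
```

Request:
step_arm([
  [[-33,-11,0,-7,-1],[-60,-20,0,-14,-1],[-83,-28,0,-20,-1],[-83,-28,0,-20,-1],[-83,-28,0,-20,-1]],
])

```text
t: 4.37
eef_pos: [640.0, 123.4, 216.7]
tcp_rot: [3.141, -0.001, -2.858]
ft_force: [-0.4, 0.3, -2.1]
opening: 0.167
grip_force: 30.0
```

```bash
python3 - <<'E'
from h import *
im,c=snap('wrist','w3.png')
np.save('w3c.npy',c,allow_pickle=True)
s=env.state();print(s['t'],s['eef_pos'],s['tcp_rot'],s['ft_force'],s['joints'])
E
```

```text
4.4167 [639.25406506 123.98619766 216.95308833] [ 3.14111501e+00 -1.32817245e-03 -2.85822179e+00] [-0.14438562 -0.57477067 -1.82176594] [ 9.01097189e-02  5.27273377e-01  1.48614860e+00  2.36290862e-04
  1.12956587e+00 -1.76415822e+00]
```

View pics/w3.png

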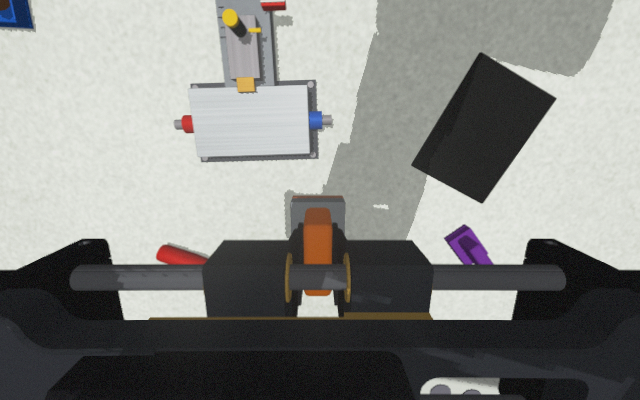

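The view shows the full stage: seat at (190–312, 83–160), blue fitting right (317,120), red left (187,124), nose (245,84). The yellow post cap is at (232,17), with its index line at (254,30) and the red mark at (273,6). The hone is held straight.

```bash
python3 - <<'E'
from h import *
im=cv2.imread('pics/w3.png');c=np.load('w3c.npy',allow_pickle=True).item()
g=cv2.cvtColor(im,cv2.COLOR_BGR2GRAY)
for a in (g[120,180:200],g[110,302:325],g[75:100,220],g[75:95,300],g[148:168,250],g[120,235:255]): print(a.tolist())
cv2.imwrite('pics/crop3.png',cv2.resize(im[0:170,170:335],None,fx=3.5,fy=3.5,interpolation=cv2.INTER_CUBIC))
E
```

```text
[136, 122, 101, 100, 102, 100, 103, 98, 100, 101, 99, 110, 174, 207, 206, 207, 208, 208, 208, 209]
[218, 218, 217, 217, 219, 201, 116, 86, 80, 80, 107, 102, 106, 103, 110, 163, 217, 216, 213, 205, 218, 217, 216]
[222, 222, 219, 220, 218, 216, 219, 191, 108, 105, 100, 104, 143, 205, 210, 209, 213, 214, 213, 206, 206, 207, 208, 209, 208]
[224, 225, 226, 225, 224, 125, 106, 103, 104, 108, 199, 217, 217, 218, 219, 219, 217, 218, 218, 215]
[207, 211, 211, 208, 207, 207, 206, 136, 88, 94, 104, 106, 135, 217, 224, 224, 222, 224, 225, 224]
[211, 212, 213, 211, 214, 212, 211, 211, 211, 211, 212, 212, 212, 214, 213, 211, 212, 212, 212, 211]
```

View pics/crop3.png

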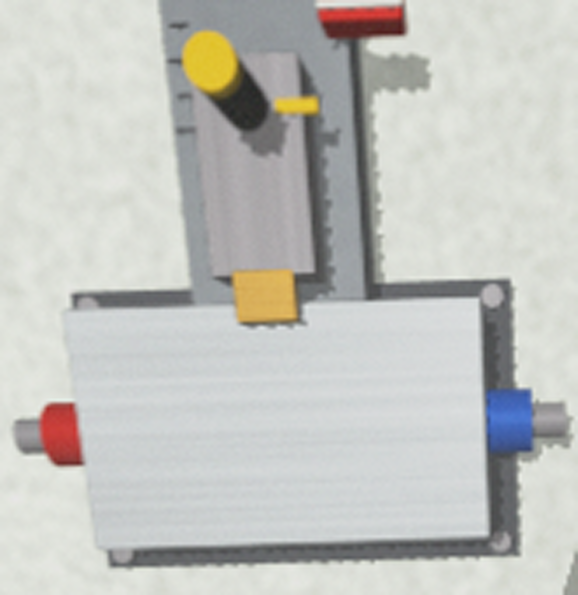

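The crop gives the seat corners directly: (188.6,88.6), (307.2,84.9), (310,153.4), (198.6,157). I'll cast these onto z=40 and fit the known rectangle.

```bash
python3 - <<'E'
from h import *
im=cv2.imread('pics/w3.png');c=np.load('w3c.npy',allow_pickle=True).item()
uv=[(188.6,88.6),(307.2,84.9),(310,153.4),(198.6,157)]
L=np.array([(-40,-70),(-40,70),(40,70),(40,-70)],float)
W=np.array([onz(c,q,40)[:2] for q in uv]);print(W.round(1).tolist())
U,_,V=np.linalg.svd((L-L.mean(0)).T@(W-W.mean(0)));R=(U@V).T;t=W.mean(0)
yaw=np.arctan2(R[1,0],R[0,0]);print('stage',t,'yaw',yaw,np.degrees(yaw),'res',(W-(L@R.T+t)).round(1).tolist())
def st(P):return (R.T@(P[:2]-t)).round(1)
hs=cv2.cvtColor(im,cv2.COLOR_BGR2HSV)
y=((hs[...,0]>22)&(hs[...,0]<32)&(hs[...,1]>150)&(hs[...,2]>120)).astype(np.uint8)
n,l,s_,ce=cv2.connectedComponentsWithStats(y)
for i in range(1,n):
    if s_[i,4]>20 and s_[i,1]<60 : print('yel',s_[i],ce[i],'post@85',st(onz(c,ce[i],85)),'line@48',st(onz(c,ce[i],48)))
# fitting check via top view
ct=env.get_calibration('top');it=cv2.imread('pics/top0.png');ht=cv2.cvtColor(it,cv2.COLOR_BGR2HSV)
print('top proj centre/post', proj(ct,[[*t,40],[*(R@[-95,0]+t),85],[*(R@[0,-77]+t),20],[*(R@[0,77]+t),20]]).round(1).tolist())
e=env.state();yw=e['tcp_rot'][2];
for nm,p in(('start',[5,50]),('end',[5,-50])):
    P=R@p+t;d=P-e['eef_pos'][:2];print(nm,P.round(1),'tool',(d@[np.cos(yw),np.sin(yw)]).round(1),(d@[np.sin(yw),-np.cos(yw)]).round(1))
print('toolyaw',np.degrees(yw))
E
```

```text
[[573.2, -52.3], [530.5, 79.5], [605.7, 104.2], [648.6, -27.5]]
stage [589.48543418  25.9886413 ] yaw 0.31491813242047917 18.043479879835438 res [[0.1, 0.7], [0.7, -0.6], [-0.1, -0.8], [-0.6, 0.7]]
yel [222   9  16  18 206] [229.80097087  17.38349515] post@85 [-95.7  -1.1] line@48 [-108.3  -10.8]
yel [249  28  12   5  44] [255.02272727  29.90909091] post@85 [-84.4  22.1] line@48 [-95.7  15.1]
top proj centre/post [[303.8, 209.6], [314.2, 242.9], [329.9, 201.9], [277.7, 218.1]]
start [578.8  75.1] tool 71.8 -30.0
end [609.7 -20. ] tool 68.6 -130.0
toolyaw -163.76404522011336
```

Request:
step_arm([
  [[36,-15,0,-1.8,-1],[72,-29,0,-1.8,-1],[72,-29,30,-1.8,-1],[72,-29,65,-1.8,-1],[72,-29,100,-1.8,-1],[72,-29,130,-1.8,-1],[72,-29,142,-1.8,-1],[72,-29,142,-1.8,-1]],
])

```text
t: 5.08
eef_pos: [576.5, 76.7, 73.0]
tcp_rot: [3.14, -0.005, -2.825]
ft_force: [-0.8, -0.2, -1.4]
opening: 0.17
grip_force: 30.0
```

```bash
cat > q.py <<'E'
from h import *
T=np.array([589.49,25.99]);a=0.31492;R=np.array([[np.cos(a),-np.sin(a)],[np.sin(a),np.cos(a)]])
s=env.state();print(s['t'],s['eef_pos'].round(2),'rot',np.degrees(s['tcp_rot']).round(2),'stage xy',(R.T@(s['eef_pos'][:2]-T)).round(2),'F',s['ft_force'].round(2),'op',round(s['opening'],3),s['grip_force'])
E
python3 q.py
```

```text
5.0833 [576.48  76.69  73.04] rot [ 179.9    -0.28 -161.88] stage xy [ 3.33 52.24] F [-0.8  -0.22 -1.41] op 0.17 29.998664259910583
```

Request:
step_arm([
  [[1,1,3,0,-1],[1,1,6,0,-1],[1,1,8,0,-1],[1,1,8,0,-1],[1,1,8,0,-1]],
])

```text
t: 5.5
eef_pos: [577.7, 76.8, 68.3]
tcp_rot: [-3.141, 0.001, -2.825]
ft_force: [-0.9, 0.0, -1.4]
opening: 0.166
grip_force: 30.0
```

Request:
step_arm([
  [[0,0,0.7,0,-1],[0,0,1.5,0,-1],[0,0,1.5,0,-1]],
])

```text
t: 5.75
eef_pos: [577.5, 76.7, 66.2]
tcp_rot: [3.142, 0.0, -2.825]
ft_force: [-0.5, 0.3, -1.5]
opening: 0.165
grip_force: 30.0
```

```bash
python3 q.py
```

```text
5.75 [577.52  76.67  66.18] rot [ 1.8000e+02  1.0000e-02 -1.6186e+02] stage xy [ 4.31 51.89] F [-0.55  0.33 -1.51] op 0.165 29.99859184026718
```

Request:
step_arm([
  [[0,0,1,0,-1],[0,0,2,0,-1],[0,0,2.5,0,-1],[0,0,2.5,0,-1]],
])

```text
t: 6.08
eef_pos: [577.4, 76.7, 63.4]
tcp_rot: [3.141, -0.0, -2.825]
ft_force: [0.1, 0.2, -2.3]
opening: 0.163
grip_force: 30.0
```

Request:
step_arm([
  [[0,0,0.5,0,-1],[0,0,1,0,-1],[0,0,1,0,-1],[0,0,1,0,-1]],
])

```text
t: 6.42
eef_pos: [577.5, 76.7, 62.6]
tcp_rot: [3.142, 0.0, -2.825]
ft_force: [0.5, 0.5, -1.8]
opening: 0.163
grip_force: 30.0
```

Request:
step_arm([
  [[0,0,0.3,0,-1],[0,0,0.6,0,-1],[0,0,0.6,0,-1],[0,0,0.6,0,-1]],
])

```text
t: 6.75
eef_pos: [577.5, 76.7, 62.6]
tcp_rot: [-3.142, 0.0, -2.825]
ft_force: [-2.0, -0.6, 5.7]
opening: 0.165
grip_force: 30.0
```

Request:
step_arm([
  [[0,0,0.2,0,-1],[0,0,0.2,0,-1],[0,0,0.2,0,-1]],
])

```text
t: 7.0
eef_pos: [577.5, 76.7, 62.6]
tcp_rot: [-3.142, 0.0, -2.825]
ft_force: [-2.2, -0.5, 8.5]
opening: 0.166
grip_force: 30.0
```

```bash
python3 q.py
```

```text
7.0 [577.51  76.71  62.58] rot [-1.8000e+02  3.0000e-02 -1.6186e+02] stage xy [ 4.32 51.93] F [-2.18 -0.51  8.47] op 0.166 30.000220835208893
```

Request:
step_arm([
  [[0,-1,0,0,-1],[0,-2,0,0,-1],[0,-3.5,0,0,-1],[0,-5,0,0,-1],[0,-6.5,0,0,-1],[0,-8,0,0,-1],[0,-9.5,0,0,-1],[0,-11,0,0,-1]],
])

```text
t: 7.67
eef_pos: [581.2, 66.7, 62.6]
tcp_rot: [3.141, 0.001, -2.825]
ft_force: [-1.9, 4.4, 5.6]
opening: 0.166
grip_force: 30.0
```

Request:
step_arm([
  [[0,-1.5,0.15,0,-1],[0,-3,0.25,0,-1],[0,-4.5,0.25,0,-1],[0,-6,0.25,0,-1],[0,-7.5,0.25,0,-1],[0,-9,0.25,0,-1],[0,-10.5,0.25,0,-1],[0,-12,0.25,0,-1]],
])

```text
t: 8.33
eef_pos: [585.1, 55.5, 62.6]
tcp_rot: [3.141, 0.002, -2.825]
ft_force: [-0.8, 5.1, 9.8]
opening: 0.165
grip_force: 30.0
```

Request:
step_arm([
  [[0,-1.5,-0.05,0,-1],[0,-3,-0.05,0,-1],[0,-4.5,-0.05,0,-1],[0,-6,-0.05,0,-1],[0,-7.5,-0.05,0,-1],[0,-9,-0.05,0,-1],[0,-10.5,-0.05,0,-1],[0,-12,-0.05,0,-1]],
])

```text
t: 9.0
eef_pos: [588.8, 44.0, 62.6]
tcp_rot: [3.141, 0.002, -2.825]
ft_force: [-2.2, 4.7, 8.8]
opening: 0.164
grip_force: 30.0
```

```bash
python3 q.py
```

```text
9.0 [588.79  44.02  62.59] rot [ 1.7998e+02  9.0000e-02 -1.6187e+02] stage xy [ 4.92 17.36] F [-2.16  4.73  8.77] op 0.164 30.001504719257355
```

Good: contact about 10 N. Continue.

Request:
step_arm([
  [[0,-1.5,0,0,-1],[0,-3,0,0,-1],[0,-4.5,0,0,-1],[0,-6,0,0,-1],[0,-7.5,0,0,-1],[0,-9,0,0,-1],[0,-10.5,0,0,-1],[0,-12,0,0,-1]],
])

```text
t: 9.67
eef_pos: [592.5, 32.6, 62.6]
tcp_rot: [3.141, 0.002, -2.825]
ft_force: [-1.8, 4.8, 9.4]
opening: 0.167
grip_force: 30.0
```

Request:
step_arm([
  [[0,-1.5,0,0,-1],[0,-3,0,0,-1],[0,-4.5,0,0,-1],[0,-6,0,0,-1],[0,-7.5,0,0,-1],[0,-9,0,0,-1],[0,-10.5,0,0,-1],[0,-12,0,0,-1]],
])

```text
t: 10.33
eef_pos: [596.3, 21.2, 62.6]
tcp_rot: [3.141, 0.002, -2.825]
ft_force: [-1.3, 4.7, 9.7]
opening: 0.165
grip_force: 30.0
```

Request:
step_arm([
  [[0,-1.5,-0.05,0,-1],[0,-3,-0.05,0,-1],[0,-4.5,-0.05,0,-1],[0,-6,-0.05,0,-1],[0,-7.5,-0.05,0,-1],[0,-9,-0.05,0,-1],[0,-10.5,-0.05,0,-1],[0,-12,-0.05,0,-1]],
])

```text
t: 11.0
eef_pos: [599.9, 9.8, 62.6]
tcp_rot: [3.141, 0.001, -2.825]
ft_force: [-0.4, 5.0, 8.4]
opening: 0.168
grip_force: 30.0
```

Request:
step_arm([
  [[0,-1.5,0,0,-1],[0,-3,0,0,-1],[0,-4.5,0,0,-1],[0,-6,0,0,-1],[0,-7.5,0,0,-1],[0,-9,0,0,-1],[0,-10.5,0,0,-1],[0,-12,0,0,-1]],
])

```text
t: 11.67
eef_pos: [603.7, -1.6, 62.6]
tcp_rot: [3.141, 0.001, -2.825]
ft_force: [-0.5, 4.8, 8.1]
opening: 0.17
grip_force: 30.0
```

```bash
python3 q.py
```

```text
11.6667 [603.69  -1.59  62.58] rot [ 1.7998e+02  8.0000e-02 -1.6186e+02] stage xy [  4.96 -30.63] F [-0.51  4.76  8.09] op 0.17 30.00127762556076
```

Request:
step_arm([
  [[0,-1.5,0.03,0,-1],[0,-3,0.03,0,-1],[0,-4.5,0.03,0,-1],[0,-6,0.03,0,-1],[0,-7.5,0.03,0,-1],[0,-9,0.03,0,-1],[0,-10.5,0.03,0,-1],[0,-12,0.03,0,-1]],
])

```text
t: 12.33
eef_pos: [607.4, -13.0, 62.6]
tcp_rot: [3.141, 0.001, -2.825]
ft_force: [-0.7, 5.5, 7.7]
opening: 0.164
grip_force: 30.0
```

Request:
step_arm([
  [[0,-1.5,0,0,-1],[0,-3,0,0,-1],[0,-4.5,0,0,-1],[0,-6,0,0,-1],[0,-7.5,0,0,-1],[0,-8.5,0,0,-1],[0,-8.5,0,0,-1]],
])

```text
t: 12.92
eef_pos: [610.1, -21.3, 62.6]
tcp_rot: [3.141, 0.001, -2.825]
ft_force: [-1.2, 3.5, 8.1]
opening: 0.165
grip_force: 30.0
```

```bash
python3 q.py
```

```text
12.9167 [610.12 -21.26  62.57] rot [ 1.7999e+02  8.0000e-02 -1.6187e+02] stage xy [  4.98 -51.31] F [-1.22  3.53  8.13] op 0.165 30.000890493392944
```

Request:
step_arm([
  [[0,0,-8,0,-1],[0,0,-30,0,-1],[0,0,-65,0,-1],[0,0,-100,0,-1],[-2,25,-120,5,-1],[-4,60,-120,11,-1],[-7,98,-120,17,-1],[-10,135,-120,23,-1]],
])

```text
t: 13.58
eef_pos: [576.6, 110.8, 182.5]
tcp_rot: [3.141, 0.001, 3.051]
ft_force: [0.8, 0.7, -1.9]
opening: 0.167
grip_force: 30.0
```

```bash
cat > go.py <<'E'
import sys
from h import *
x,y,z,yw=map(float,sys.argv[1:])
s=env.state();a=s['tcp_rot'][2];d=np.array([x,y])-s['eef_pos'][:2]
print(s['t'],s['eef_pos'].round(1),np.degrees(a).round(2),'rows: x',(d@[np.cos(a),np.sin(a)]).round(1),'y',(d@[np.sin(a),-np.cos(a)]).round(1),'z',(s['eef_pos'][2]-z).round(1),'turn',(-((yw-np.degrees(a)+180)%360-180)).round(2))
E
python3 go.py 526.7 322.6 28 145.93
```

```text
13.5833 [576.6 110.8 182.5] 174.78 rows: x 69.0 y 206.4 z 154.5 turn 28.85
```

Request:
step_arm([
  [[12,36,0,6,-1],[24,72,0,12,-1],[36,108,0,18,-1],[48,144,0,24,-1],[60,180,0,29,-1],[69,206,20,29,-1],[69,206,50,29,-1],[69,206,80,29,-1]],
])

```text
t: 14.25
eef_pos: [525.4, 322.7, 101.7]
tcp_rot: [3.14, 0.001, 2.554]
ft_force: [-0.3, -0.7, -2.0]
opening: 0.167
grip_force: 30.0
```

```bash
python3 go.py 526.7 322.6 28 145.93
```

```text
14.25 [525.4 322.7 101.7] 146.31 rows: x -1.2 y 0.6 z 73.7 turn 0.38
```

Request:
step_arm([
  [[0,0,25,0,-1],[0,0,48,0,-1],[0,0,62,0,-1],[0,0,68,0,-1],[0,0,70,0,-1],[0,0,71,0,-1],[0,0,71,0,-1]],
])

```text
t: 14.83
eef_pos: [526.3, 321.0, 31.6]
tcp_rot: [3.14, 0.001, 2.551]
ft_force: [0.2, -0.3, -1.5]
opening: 0.167
grip_force: 30.0
```

Request:
step_arm([
  [[0,0,0.7,0,-1],[0,0,1.4,0,-1],[0,0,1.4,0,-1]],
])

```text
t: 15.08
eef_pos: [526.1, 320.9, 29.8]
tcp_rot: [3.141, 0.0, 2.551]
ft_force: [-0.3, 0.3, -1.8]
opening: 0.17
grip_force: 30.0
```

Request:
step_arm([
  [[0,0,0.8,0,-1],[0,0,1.6,0,-1],[0,0,2.1,0,-1],[0,0,2.1,0,-1],[0,0,2.1,0,-1]],
])

```text
t: 15.5
eef_pos: [525.9, 320.9, 27.6]
tcp_rot: [3.141, 0.0, 2.551]
ft_force: [-2.1, -1.4, 5.2]
opening: 0.165
grip_force: 30.0
```

Request:
step_arm([
  [[0,0,-0.3,0,0],[0,0,-0.3,0,0],[0,0,-0.3,0,0],[0,0,-0.3,0,0],[0,0,-0.3,0,0],[0,0,-0.3,0,0],[0,0,-0.3,0,0]],
])

```text
t: 16.08
eef_pos: [525.9, 320.9, 27.4]
tcp_rot: [3.142, -0.0, 2.551]
ft_force: [-0.4, 0.7, -1.0]
opening: 0.49
grip_force: 0.0
```

Request:
step_arm([
  [[0,0,-15,0,0],[0,0,-45,0,0],[0,0,-85,0,0],[0,0,-120,0,0],[0,0,-150,0,0],[0,0,-150,0,0]],
])

```text
t: 16.58
eef_pos: [527.8, 321.8, 183.7]
tcp_rot: [3.134, 0.005, 2.551]
ft_force: [-0.1, -0.4, -0.4]
opening: 0.496
grip_force: 0.0
```

```bash
python3 - <<'E'
from h import *
im,c=snap('wrist','w4.png'); h=cv2.cvtColor(im,cv2.COLOR_BGR2HSV)
m=((h[...,0]>4)&(h[...,0]<18)&(h[...,1]>130)&(h[...,2]>120)).astype(np.uint8)
n,l,st,ce=cv2.connectedComponentsWithStats(m)
for i in range(1,n):
    if st[i,4]>60: print(st[i],ce[i],onz(c,ce[i],50))
a=0.31492;R=np.array([[np.cos(a),-np.sin(a)],[np.sin(a),np.cos(a)]])
print('post', R@[-95.3,-0.5]+[589.49,25.99]); print(env.state()['eef_pos'],env.state()['opening'])
E
python3 go.py 498.9 -4 180 108.04
```

```text
[308 169  14  43 571] [314.52014011 190.58669002] [526.53902263 321.03206857  50.        ]
post [499.03161354  -4.00367132]
[526.9031214  321.37471423 180.65699688] 0.5022696818232177
16.6333 [526.9 321.4 180.7] 146.15 rows: x -158.0 y -285.8 z 0.7 turn 38.11
```

View pics/w4.png

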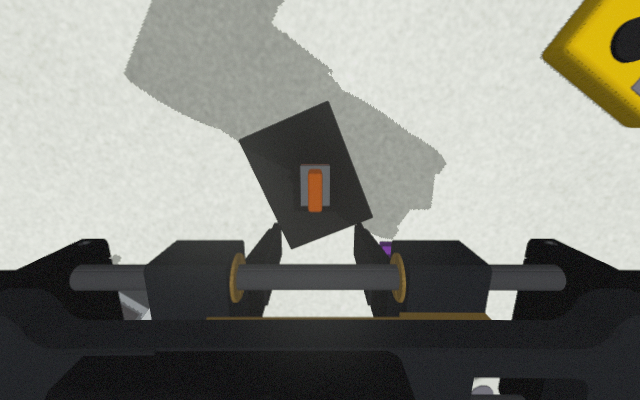

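The hone lies flat inside the mat with its rib at (315,190), clear of the fingers. Next is the latch.

Request:
step_arm([
  [[-18,-34,-10,6,0],[-36,-68,-10,12,0],[-55,-102,-10,18,0],[-74,-136,-10,24,0],[-93,-170,-10,30,0],[-112,-204,-10,36,0],[-131,-238,-10,38,0],[-150,-272,-10,38,0]],
])

```text
t: 17.3
eef_pos: [497.9, 9.7, 186.4]
tcp_rot: [-3.14, -0.001, 1.885]
ft_force: [1.5, -0.6, -0.1]
opening: 0.499
grip_force: 0.0
```

```bash
python3 go.py 498.9 -4 190 108.04
```

```text
17.3 [497.9   9.7 186.4] 108.0 rows: x -13.4 y -3.3 z -3.6 turn -0.04
```

Request:
step_arm([
  [[-13,-3,-3,0,0],[-13,-3,-3,0,0],[-13,-3,-3,0,0],[-13,-3,-3,0,0]],
])

```text
t: 17.63
eef_pos: [499.8, -1.2, 189.7]
tcp_rot: [-3.141, -0.001, 1.888]
ft_force: [-0.4, 0.4, -0.8]
opening: 0.498
grip_force: 0.0
```

```bash
python3 - <<'E'
from h import *
im,c=snap('wrist','w5.png');np.save('w5c.npy',c,allow_pickle=True)
a=0.31492;R=np.array([[np.cos(a),-np.sin(a)],[np.sin(a),np.cos(a)]])
for p in ([-95,0,85],[-95,15,48],[-130,40,41]): print(proj(c,[*(R@p[:2]+[589.49,25.99]),p[2]]))
cv2.imwrite('pics/crop5.png',cv2.resize(im[100:270,240:440],None,fx=3.5,fy=3.5,interpolation=cv2.INTER_CUBIC))
E
python3 q.py
```

```text
[[315.27240766 200.51038415]]
[[315.55315932 179.49767909]]
[[285.0190544  156.80985336]]
17.6833 [499.87  -0.88 189.87] rot [-1.7996e+02 -4.0000e-02  1.0820e+02] stage xy [-93.53   2.21] F [0.55 0.01 0.14] op 0.497 0.0
```

View pics/crop5.png

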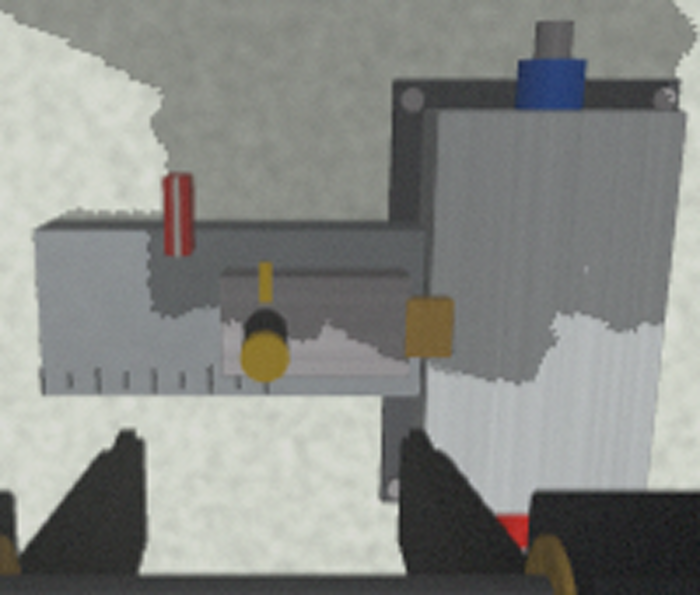

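The red mark's white line is at crop (180,215), i.e. (291.4,161.4). The index line is at crop (265,282), i.e. (315.7,180.6), and the post cap at crop (265,358).

```bash
python3 - <<'E'
from h import *
c=np.load('w5c.npy',allow_pickle=True).item();im=cv2.imread('pics/w5.png');h=cv2.cvtColor(im,cv2.COLOR_BGR2HSV)
a=0.31492;R=np.array([[np.cos(a),-np.sin(a)],[np.sin(a),np.cos(a)]]);T=np.array([589.49,25.99])
st=lambda uv,z:(R.T@(onz(c,uv,z)[:2]-T)).round(2)
roi=np.zeros(h.shape[:2],bool);roi[145:180,275:305]=1
red=roi&((h[...,0]<8)|(h[...,0]>172))&(h[...,1]>120)
for r in range(150,174,2):
    x=np.where(red[r])[0]
    if len(x): 
        s=h[r,x.min():x.max()+1,1].astype(int); w=x.min()+np.argmin(s); print(r,x.min(),x.max(),'white',w,st((w,r),41),'edges',st((x.min()-.5,r),41),st((x.max()+.5,r),41), im[r,x.min():x.max()+1,1].tolist())
yel=(h[...,0]>20)&(h[...,0]<34)&(h[...,1]>120)&(h[...,2]>80)
for nm,r0,r1,z in(('line',174,187,48),('cap',194,212,85)):
    m=yel.copy();m[:r0]=0;m[r1:]=0;m[:,:300]=0;m[:,:][:,330:]=0
    q=np.argwhere(m)[:,::-1];print(nm,len(q),q.mean(0),q.min(0),q.max(0),st(q.mean(0),z))
E
python3 go.py 499 -4 53 108.04
```

```text
152 287 293 white 290 [-124.16   45.45] edges [-128.15   45.45] [-120.17   45.46] [54, 60, 98, 132, 70, 56, 55]
154 287 293 white 290 [-124.22   43.2 ] edges [-128.22   43.19] [-120.22   43.2 ] [59, 63, 96, 131, 73, 53, 53]
156 287 293 white 290 [-124.27   40.93] edges [-128.28   40.92] [-120.27   40.93] [53, 61, 95, 132, 82, 59, 52]
158 287 293 white 290 [-124.33   38.65] edges [-128.34   38.65] [-120.32   38.66] [54, 59, 84, 133, 86, 49, 53]
160 287 293 white 290 [-124.39   36.37] edges [-128.41   36.36] [-120.37   36.37] [56, 55, 82, 134, 85, 55, 53]
162 287 293 white 290 [-124.44   34.08] edges [-128.47   34.07] [-120.42   34.08] [53, 51, 83, 133, 84, 51, 56]
164 287 294 white 290 [-124.5    31.77] edges [-128.53   31.77] [-119.31   31.78] [52, 59, 82, 132, 91, 51, 55, 50]
166 287 294 white 290 [-124.56   29.47] edges [-128.6    29.46] [-119.36   29.47] [52, 55, 81, 133, 96, 53, 52, 55]
168 287 294 white 290 [-124.61   27.15] edges [-128.66   27.14] [-119.41   27.15] [53, 54, 75, 133, 100, 48, 53, 57]
170 287 294 white 290 [-124.67   24.82] edges [-128.73   24.81] [-119.45   24.83] [54, 54, 75, 134, 105, 54, 55, 53]
172 288 293 white 290 [-124.73   22.48] edges [-127.63   22.48] [-120.66   22.49] [54, 74, 130, 107, 55, 54]
line 43 [315.46511628 180.11627907] [314 175] [317 185] [-95.1   14.28]
cap 153 [315.03921569 201.4379085 ] [309 195] [321 208] [-95.24  -0.99]
17.6833 [499.9  -0.9 189.9] 108.2 rows: x -2.7 y -1.8 z 136.9 turn 0.16
```

Request:
step_arm([
  [[-3,-1.8,35,0.2,0],[-3,-1.8,70,0.2,0],[-3,-1.8,100,0.2,0],[-3,-1.8,122,0.2,0],[-3,-1.8,134,0.2,0],[-3,-1.8,137,0.2,0],[-3,-1.8,137,0.2,0]],
])

```text
t: 18.27
eef_pos: [498.9, -4.3, 52.6]
tcp_rot: [-3.14, -0.001, 1.885]
ft_force: [-0.9, -0.3, 1.0]
opening: 0.5
grip_force: 0.0
```

```bash
python3 q.py
```

```text
18.2667 [498.95  -4.29  52.64] rot [-1.7990e+02 -5.0000e-02  1.0803e+02] stage xy [-95.47  -0.75] F [-0.88 -0.25  1.02] op 0.5 0.0
```

Request:
step_arm([
  [[0,0,0,0,-1],[0,0,0,0,-1],[0,0,0,0,-1],[0,0,0,0,-1],[0,0,0,0,-1],[0,0,0,0,-1],[0,0,0,0,-1],[0,0,0,0,-1]],
])

```text
t: 18.93
eef_pos: [498.8, -5.5, 53.8]
tcp_rot: [-3.141, -0.0, 1.884]
ft_force: [-3.3, -2.2, 6.0]
opening: 0.143
grip_force: 30.0
```

```bash
python3 q.py
```

```text
18.9333 [498.77  -5.54  53.79] rot [-1.7995e+02 -1.0000e-02  1.0795e+02] stage xy [-96.03  -1.88] F [-3.26 -2.22  6.05] op 0.143 30.001089870929718
```

Request:
step_arm([
  [[0,-2,-0.3,0,-1],[0,-5,-0.4,0,-1],[0,-9,-0.4,0,-1],[0,-13,-0.4,0,-1],[0,-17,-0.4,0,-1],[0,-21,-0.4,0,-1],[0,-24,-0.4,0,-1],[0,-26,-0.4,0,-1]],
])

```text
t: 19.6
eef_pos: [475.4, -13.2, 53.9]
tcp_rot: [3.139, 0.001, 1.884]
ft_force: [7.0, 4.9, -5.1]
opening: 0.142
grip_force: 30.0
```

Request:
step_arm([
  [[0,-1.5,0,0,-1],[0,-2.5,0,0,-1],[0,-2.5,0,0,-1],[0,-2.5,0,0,-1]],
])

```text
t: 19.93
eef_pos: [473.2, -13.9, 53.9]
tcp_rot: [3.139, 0.001, 1.884]
ft_force: [5.4, 4.5, -5.8]
opening: 0.139
grip_force: 30.0
```

```bash
python3 q.py; python3 - <<'E'
from h import *
im,c=snap('wrist','w6.png');np.save('w6c.npy',c,allow_pickle=True)
h=cv2.cvtColor(im,cv2.COLOR_BGR2HSV)
for nm,m in(('red',((h[...,0]<8)|(h[...,0]>172))&(h[...,1]>120)),('yel',(h[...,0]>20)&(h[...,0]<34)&(h[...,1]>120)&(h[...,2]>60))):
    n,l,st,ce=cv2.connectedComponentsWithStats(m.astype(np.uint8))
    for i in range(1,n):
        if st[i,4]>25: print(nm,st[i],ce[i].round(1))
cv2.imwrite('pics/crop6.png',cv2.resize(im[60:280,200:440],None,fx=2.5,fy=2.5,interpolation=cv2.INTER_CUBIC))
E
```

```text
19.9333 [473.18 -13.94  53.86] rot [1.7987e+02 3.0000e-02 1.0793e+02] stage xy [-122.96   -1.94] F [ 5.41  4.53 -5.79] op 0.139 29.99920964241028
red [308 161   6  39 181] [309.9 180. ]
red [315 160   6  40 194] [317.9 179.9]
red [449 316  29   4 112] [463.  317.5]
yel [315 204   6  19 114] [317.5 213. ]
yel [305 245  25  19 417] [317.3 254.9]
yel [371 313  18   7  48] [379.6 316.4]
```

View pics/crop6.png

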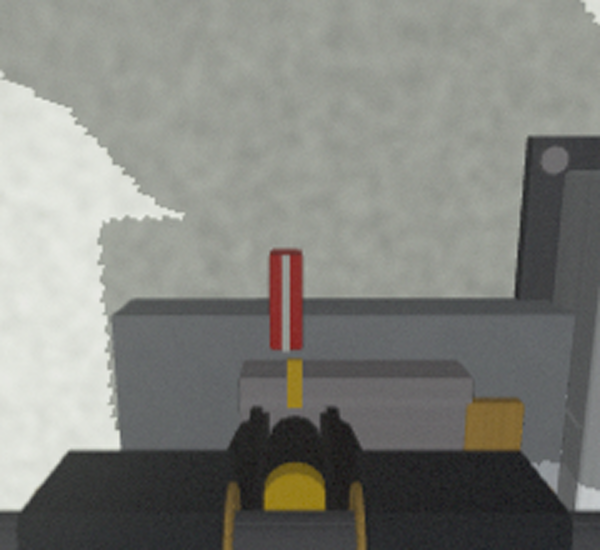

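The index line (317.5,213) is still a few pixels short (stage side) of the mark's white line (about 314,180).

```bash
cat > idx.py <<'E'
from h import *
def meas(im,c):
    h=cv2.cvtColor(im,cv2.COLOR_BGR2HSV)
    a=0.31492;R=np.array([[np.cos(a),-np.sin(a)],[np.sin(a),np.cos(a)]]);T=np.array([589.49,25.99])
    st=lambda uv,z:R.T@(onz(c,uv,z)[:2]-T)
    red=((h[...,0]<8)|(h[...,0]>172))&(h[...,1]>120); red[:155]=0;red[205:]=0
    M=[]
    for r in range(165,196,2):
        x=np.where(red[r])[0]; x=x[(x>290)&(x<335)]; M.append(st(((x.min()+x.max())/2,r),41)[0])
    yel=(h[...,0]>20)&(h[...,0]<34)&(h[...,1]>120)&(h[...,2]>60);yel[:198]=0;yel[226:]=0;yel[:,:295]=0;yel[:,340:]=0
    q=np.argwhere(yel)[:,::-1]
    i=[st(q.mean(0),z)[0] for z in(48,50)]
    print('mark',np.mean(M).round(2),np.std(M).round(2),'index',i,'rows',q.min(0),q.max(0))
E
python3 -c "
from idx import *
meas(cv2.imread('pics/w6.png'),np.load('w6c.npy',allow_pickle=True).item())"
```

```text
mark -124.06 0.04 index [np.float64(-121.78131179202902), np.float64(-121.78305209646952)] rows [315 204] [320 222]
```

Request:
step_arm([
  [[0,-1.2,0.2,0,-1],[0,-2.4,0.2,0,-1],[0,-2.4,0.2,0,-1],[0,-2.4,0.2,0,-1],[0,-2.4,0.2,0,-1],[0,-2.4,0.2,0,-1]],
])

```text
t: 20.48
eef_pos: [471.1, -14.6, 53.8]
tcp_rot: [3.139, 0.001, 1.884]
ft_force: [5.1, 5.0, -2.9]
opening: 0.14
grip_force: 30.0
```

```bash
python3 q.py; python3 -c "
from idx import *
im,c=snap('wrist','w7.png');meas(im,c)"
```

```text
20.4833 [471.08 -14.63  53.83] rot [1.7985e+02 4.0000e-02 1.0793e+02] stage xy [-125.17   -1.95] F [ 5.07  5.05 -2.86] op 0.14 30.000486373901367
mark -124.23 0.02 index [np.float64(-123.9739127316203), np.float64(-123.9765775490441)] rows [315 204] [320 222]
```

Request:
step_arm([
  [[0,-0.3,0,0,-1],[0,-0.3,0,0,-1],[0,-0.3,0,0,-1],[0,-0.3,0,0,-1],[0,-0.3,0,0,-1],[0,-0.3,0,0,-1],[0,-0.3,0,0,-1],[0,-0.3,0,0,-1]],
])

```text
t: 21.2
eef_pos: [470.9, -14.7, 53.8]
tcp_rot: [3.139, 0.001, 1.884]
ft_force: [6.0, 5.7, -2.3]
opening: 0.14
grip_force: 30.0
```

```bash
python3 q.py; python3 -c "
from idx import *
im,c=snap('wrist','w8.png');meas(im,c)
im,ct=snap('top','t8.png');h=cv2.cvtColor(im,cv2.COLOR_BGR2HSV)[205:265,180:230]
p=np.argwhere((h[...,0]>4)&(h[...,0]<20)&(h[...,1]>130)&(h[...,2]>120))[:,::-1]+[180,205];print('hone',onz(ct,p.mean(0),55))"
```

```text
21.2 [470.87 -14.71  53.85] rot [1.7984e+02 5.0000e-02 1.0793e+02] stage xy [-125.4    -1.95] F [ 6.    5.69 -2.29] op 0.14 30.00022441148758
mark -124.21 0.17 index [np.float64(-124.20308387030093), np.float64(-124.2060037645209)] rows [315 204] [320 222]
hone [525.95303771 322.30125265  55.        ]
```

The index is level with the mark (−124.2 mm for both), the grip is holding, and the hone is on its mat. I'm handing in.

```bash
python3 -c "
from cell import env
print(env.job_done())"
```

```text
the job is handed in; nothing more can be done
None
```

I swept the hone across the seat from the blue to the red end at roughly 8–12 N and set it back on its mat, then handed the job in with the latch still held at the red mark (index and mark both at x ≈ −124.2 mm); no verdict was returned.

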